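# Knock a stuck bush out of its nest block over the knockout rod

### The arm

A 7-joint arm with a two-finger parallel gripper is mounted at the origin on a cart in front of the work surface, level with it; the furniture and walls round the work are solid. World frame = base frame: x ahead of the robot, y to its left, z up, the work surface at z = 0. Lengths are in m, angles in rad, forces in N, time in s.
With the tool pointing down it reaches from about 0.4 to 0.9 m from the base axis. Payload 5.5 kg.
Tool frame: the origin (TCP) lies midway between the tips of the shut fingers; the grasp point (between the pads) lies 19 mm behind it; z points along the fingers, y is the line along which they close (so a half turn about z gives the same grasp; the last joint's range is limited). The gripper opens to 85 mm and grips with 20 to 120 N. Pads are 22 mm wide; open, the fingers measure 114 mm over their backs; the gripper's body (76 mm by 85 mm) begins 54 mm behind the grasp point. The pads swing forward as they close: fully open they stand 13 mm farther back than shut.
Start: joints at [1.422, 0.501, -0.427, 1.55, 0.221, 1.138, -0.21], TCP at [0.26, -0.596, 0.231] pointing down, gripper open.
Joint ranges: [-2.88, 2.88], [-0.31, 2.03], [-1.54, 1.56], [0.2, 2.42], [-1.41, 4.55], [0.19, 2.02], [-2.57, 2.57]. Speed limits (rad/s): [2.57, 2.57, 3.14, 3.14, 3.14, 3.14, 3.14].

### API

Orientations are given as a 3x3 rotation matrix whose columns are the frame's x, y, z axes.
In Python, from rig import env, vision, workorder gives the robot as it stands.
- The arm moves only by the tool drive_tool, never from a script. Its argument "targets" is a list of rows, each a list of 7 numbers: the shift along the tool's x, y, z in units of 60 mm (1.0 is 60 mm), then the turn, a rotation vector about the tool's x, y, z in units of 6 degrees (1.0 is 6 degrees), then the opening, from -1 (shut) to 1 (fully open). A call has 1 to 10 rows; each row shifts and turns the commanded pose from where the row before left it, along the tool's axes as they then stand; what a row does not reach is not made up. A row lasts 1/8 s, in which the tool goes at most 62.5 mm and 10.7 degrees, less where a joint would pass 70% of its speed; a pose out of reach is approached as far as the arm can. A call is refused whole if a number of a shift passes 1 or a number of a turn 1, either way. A call with a gripper value outside its range is refused whole. The fingers move at their own pace and stop on an object; the grip force is fixed at half the most. Time passes only in rows, so rows that do not move let the fingers close. It gives the time, the measured TCP pose, the force, the opening and the grip force at its end, in the units of the state.
- env.read_state(): the state, without advancing time (a new reading comes with each control period).
- vision.get_image(name): name is "side" or "top" or "wrist"; returns the picture (400x640x3 uint8, red, green, blue); there is no depth.
- vision.get_calibration(name): a dict with "vfov" (degrees; the focal length in pixels is half the picture's height over the tangent of half this angle, whatever the lens; pixels are square), "cx", "cy" (the principal point, pixels), "k1" (the pictures are not rectified: a ray, as slopes to the right and down, at radius r is drawn at 1 + k1 r^2 times it, then the intrinsics apply), "R" (3x3) and "t" (3): a world point X has camera coordinates R X + t. Camera axes: x right, y down, z forward; pixel columns grow to the right and rows downward; lengths in m; the calibration is good to about 2 mm. A picture is of the moment at which its call begins: read the wrist's pose just before it. get_calibration takes no time and is no camera call; for the wrist camera it gives the pose at the moment of the call.
- workorder.close_job(): hands the job in; it is judged then, once.
The state is a dict: "t": time; "q": joint angles; "qvel": joint speeds; "tau": joint torques, N m; "position": TCP position; "tool_rot": TCP orientation; "force": force on the tool from outside, world axes, zero at the start; "moment": the same for the moment, N m; "grip_width": opening from 0.0 (shut) to 1.0 (fully open); "finger_force": force on a finger pad.
Only numpy, scipy, OpenCV 4.12 (cv2) and the standard library are available. Lean on these libraries where they do the work, as an engineer would, in place of code of your own. Each camera call takes 0.05 s, during which the arm holds its last target. There are 200 camera calls.

### The job

A brass bush is stuck in the pocket of the aluminium nest block. Set the block, upright and square to the rails, over the upright knockout rod of the rail stand, feel for the hole in its underside, and press it down gently (15 N is plenty; never load the stand with more than 60 N) until it sits fully home on the rails and the rod has come up through the hole and pushed the bush out. Then take the bush and stand it upright on the white work board, leaving the block home on the stand and the spare bush, screwdriver and marker where they are.

Things in the scene. Friction and masses are not known exactly. Their poses are not given: they have to be found in the camera images.
- block_center (a point): Centre of the nest block, a loose aluminium block of about 0.3 kg, 64 mm long (its x), 50 mm wide (its y, the width to grasp), 32 mm high (z); this point lies on its axis, 16 mm above its underside. A spring plunger's head stands 3 mm out of each of the two 50 mm wide end faces.
- nest_block: The same block at the centre of its underside, z up. Its floor is 8 mm thick with a round 18.5 mm through hole on the axis, seen only from below; above it a round pocket, 26.5 mm diameter, 24 mm deep, open at the top, holds the bush. Two spring plungers in the pocket walls clamp the bush with a drag of 4 to 10 N until it has risen 12 mm; then it is free.
- bush_center (a point): Centre of the stuck brass bush: 24 mm diameter (flange), 22 mm high, 0.04 kg; the point is on its axis, half-way up, z along the axis. At the start it stands on the pocket floor, its top 2 mm below the block's top, out of reach of fingers. With the block home it rests on the rod's tip, about 16 mm proud of the block's top.
- knockout_stand: The fixed steel rail stand, at the centre of its underside: base 150 (x) x 70 (y) x 10 mm, and on it two parallel rails along x, 130 mm long, 13 mm wide, 20 mm high, 22 mm apart (48 mm over both).
- stand_seat (a point): Middle of the stand at the height of the rails' top, 30 mm above the bench. The steel rod stands upright between the rails: 16 mm diameter, flat tip with a chamfer of about 1 mm, 26 mm above the rails' top. It is centred in the stand's y, but is clamped anywhere from -18 to +18 mm along its x from this point; where is not reported, so feel or look for it. It does not yield.
- board_top (a point): Middle of the top face of the white work board, fixed, 215 mm (x) by 190 mm (y), 8 mm thick; its top is 8 mm above the bench.
- spare_bush_center (a point): Centre of a second, loose bush standing on the bench, 24 mm diameter, 22 mm high: leave alone.
- driver_center (a point): Middle of a loose screwdriver, 163 mm long (y), 30 mm thick, lying on the bench: leave alone.
- felt_marker_center (a point): Middle of a loose marker, 132 mm long (y), 18 mm thick, lying on the bench: leave alone.
There are look-alikes about, which are no part of the job. Of the things shaped like the nest_block, the aluminium one is meant. Leave any orange look-alike of the knockout_stand alone.

How it is judged:
On the way:
1. the block sits home on the rails, upright, and the rod has pushed the bush up at least 15 mm in the pocket (horizontal distance between block_center and stand_seat below 0.024 m and z of block_center in the frame of stand_seat below 0.0185 m and angle between block_center's own z axis and vertical below 0.08 rad and horizontal distance between bush_center and block_center below 0.005 m and z of bush_center in the frame of block_center above 0.018 m), for 0.2 s.
At the end, for the whole second after the job is handed in: The bush stands upright (within 0.1 rad) on the white board, its axis at least 5 mm inside the edges, at rest; the nest block rests upright on the rails over the rod (underside within 2.5 mm of the rails) (x of bush_center in the frame of board_top between -0.1 and 0.1 m and y of bush_center in the frame of board_top between -0.09 and 0.09 m and z of bush_center in the frame of board_top between 0.008 and 0.014 m and angle between bush_center's own z axis and vertical below 0.1 rad and horizontal distance between block_center and stand_seat below 0.024 m and z of block_center in the frame of stand_seat below 0.0185 m and angle between block_center's own z axis and vertical below 0.08 rad); the robot touches nothing.
It fails at once if the stand or its rod is loaded with more than 60 N (contact force between knockout_stand and anything else above 60 N).
It fails at once if a bystander is moved by more than 15 mm (distance of any of spare_bush_center, driver_center, felt_marker_center from where it was at the start of the episode above 0.015 m).
It also fails if it takes over 72 s, if anything falls off the work surface, if the arm or the gripper's body presses on something with over 40 N, if the wrist force passes 120 N, or if a joint passes its speed limit or range.

## Working session

There is one attempt and no reset: what is moved stays moved. The work goes in short steps, Python scripts to look and compute and a tool call to move; the robot and the scene stay as the last step left them, time stands still between calls to the robot, and variables do not carry over. Pictures are saved under pics/ and viewed, at most 10 in all, crops included, and the job is handed in when it is done.

Besides the shell and the picture viewer there is one more tool, called after ">>>" as name(argument=value, ...) on one line, values as JSON. drive_tool: Moves the arm, as the interface text tells. Its arguments: {"type":"object","properties":{"targets":{"type":"array","items":{"type":"array","items":{"type":"number"}}}},"required":["targets"]}

```bash
ls; mkdir -p pics; cat > h.py <<'E'
import numpy as np, cv2
from rig import env, vision, workorder
def snap(n,f):
    s=env.read_state(); c=vision.get_calibration(n); im=vision.get_image(n)
    cv2.imwrite('pics/'+f,im[:,:,::-1]); np.save('pics/'+f+'.npy',c,allow_pickle=True); return im,c
def ld(f): return np.load('pics/'+f+'.npy',allow_pickle=True).item()
def KD(c):
    f=200/np.tan(np.radians(c['vfov'])/2)
    return np.array([[f,0,c['cx']],[0,f,c['cy']],[0,0,1]]),np.array([c['k1'],0,0,0,0.])
def w(c,u,v,z):
    K,D=KD(c); p=cv2.undistortPoints(np.array([[[u,v]]],float),K,D)[0,0]
    R=np.array(c['R']);t=np.array(c['t']); o=-R.T@t; d=R.T@np.array([p[0],p[1],1])
    return o+d*(z-o[2])/d[2]
def px(c,X):
    K,D=KD(c); return cv2.projectPoints(np.array(X,float).reshape(-1,3),cv2.Rodrigues(np.array(c['R']))[0],np.array(c['t'],float),K,D)[0].reshape(-1,2)
E
python3 - <<'E'
from h import *
for n in('top','side'):
    im,c=snap(n,n+'0.png'); print(n,-np.array(c['R']).T@c['t'],np.round(c['R'],2).tolist())
s=env.read_state();print({k:np.round(v,3).tolist() for k,v in s.items()})
E
```

```text
pics
top [0.36723882 0.06221455 1.17695632] [[-0.03, -1.0, -0.02], [-0.99, 0.03, -0.15], [0.16, 0.02, -0.99]]
side [0.26559156 0.99840762 0.82297353] [[-0.96, -0.29, 0.01], [-0.19, 0.61, -0.77], [0.22, -0.74, -0.64]]
{'t': 0.1, 'q': [1.422, 0.502, -0.427, 1.551, 0.221, 1.138, -0.21], 'qvel': [0.002, -0.001, -0.001, -0.003, 0.0, 0.001, -0.001], 'tau': [-0.011, -57.082, -5.838, -28.175, 0.011, 0.005, 0.0], 'position': [0.26, -0.595, 0.23], 'tool_rot': [[0.916, 0.4, -0.001], [0.4, -0.916, 0.002], [0.0, -0.002, -1.0]], 'force': [0.459, 0.723, -0.488], 'moment': [0.034, 0.052, -0.005], 'finger_force': 0.0, 'grip_width': 1.003}
```

View pics/top0.png

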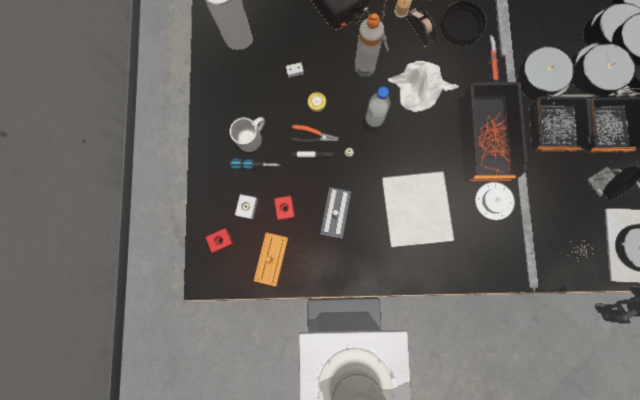

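View pics/side0.png

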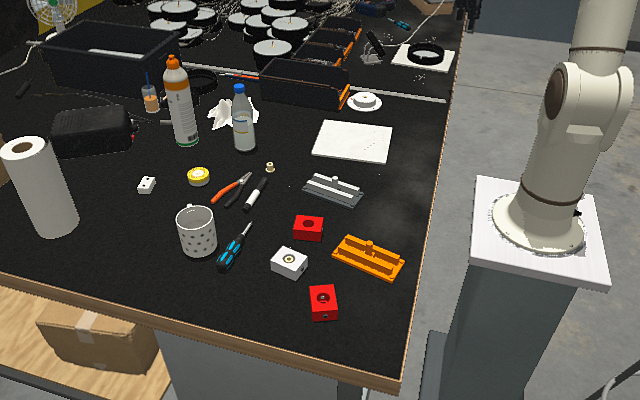

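The top view shows the aluminium block at (246,207), grey stand at (335,213), and board at (418,209). The red blocks and orange stand are the look-alikes. Now I'll enlarge and segment.

```bash
python3 - <<'E'
from h import *
im=cv2.imread('pics/top0.png');c=ld('top0.png')
a=cv2.resize(im[180:260,225:365],None,fx=5.7,fy=5.7,interpolation=cv2.INTER_CUBIC);cv2.imwrite('pics/c1.png',a)
for n,u,v,z in [('block',246,206.5,.032),('stand',335,213,.03),('board',418,209,.008),('rodtip',336,212,.056),('spare',349,153,.022),('drv',255,164,.015)]: print(n,w(c,u,v,z).round(3))
E
```

```text
block [0.529 0.311 0.032]
stand [0.501 0.041 0.03 ]
board [ 0.509 -0.215  0.008]
rodtip [0.501 0.038 0.056]
spare [ 0.69  -0.009  0.022]
drv [0.666 0.287 0.015]
```

View pics/c1.png

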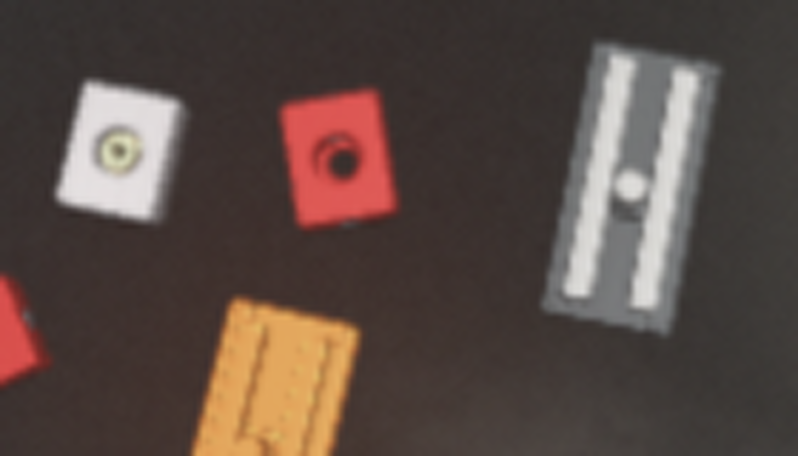

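```bash
cat >> h.py <<'E'
from scipy.spatial.transform import Rotation as Ro
def Rd(yaw): c,s=np.cos(yaw),np.sin(yaw); return np.array([[c,s,0],[s,-c,0],[0,0,-1.]])
def plan(P,yaw,via=None,n=None,s=None):
    s=s or env.read_state(); p=np.array(s['position']);R=np.array(s['tool_rot']); T=Rd(np.radians(yaw))
    rv=Ro.from_matrix(R.T@T).as_rotvec(); d=np.array(P)-p
    n=n or int(np.ceil(max(np.linalg.norm(d)/.058,np.degrees(np.linalg.norm(rv))/5.9)))
    print('n',n,'d',d.round(4),'rv',np.degrees(rv).round(2))
    for i in range(n):
        print((np.r_[R.T@d/n/.06,np.degrees(rv)/n/6]).round(3).tolist()); R=R@Ro.from_rotvec(rv/n).as_matrix()
E
python3 - <<'E'
from h import *
c=ld('top0.png')
g=lambda P,z:np.array([w(c,(x+.5)/5.7-.5+225,(y+.5)/5.7-.5+180,z) for x,y in P])
def rep(n,Q):
    d=(Q[0]+Q[1]-Q[2]-Q[3])/2; e=(Q[0]+Q[3]-Q[1]-Q[2])/2
    print(n,Q.mean(0).round(4),'len',np.linalg.norm(d).round(4),np.linalg.norm(e).round(4),'yaw',np.degrees(np.arctan2(d[1],d[0])).round(1),np.degrees(np.arctan2(e[1],e[0])).round(1)-90)
rep('block',g([(88,80),(183,102),(155,220),(57,200)],.032))
rep('stand',g([(597,42),(720,66),(670,332),(544,308)],.01))
print('rod',g([(631,185)],.056).round(4))
plan([.48,-.2,.25],-12)
E
```

```text
block [0.5308 0.312  0.032 ] len 0.0656 0.0533 yaw -13.7 -14.0
stand [0.5063 0.0387 0.01  ] len 0.1476 0.0685 yaw -12.8 -12.700000000000003
rod [[0.5012 0.0406 0.056 ]]
n 8 d [0.2201 0.3951 0.0196] rv [-1.000e-01  3.000e-02  3.559e+01]
[0.75, -0.571, -0.04, -0.002, 0.001, 0.742]
[0.703, -0.627, -0.04, -0.002, 0.001, 0.742]
[0.652, -0.68, -0.04, -0.002, 0.001, 0.742]
[0.598, -0.729, -0.04, -0.002, 0.001, 0.742]
[0.539, -0.773, -0.04, -0.002, 0.001, 0.742]
[0.478, -0.812, -0.04, -0.002, 0.001, 0.742]
[0.413, -0.847, -0.041, -0.002, 0.001, 0.742]
[0.346, -0.876, -0.041, -0.002, 0.001, 0.742]
```

>>> drive_tool(targets=[[0.75,-0.57,-0.04,0,0,0.74,1],[0.7,-0.63,-0.04,0,0,0.74,1],[0.65,-0.68,-0.04,0,0,0.74,1],[0.6,-0.73,-0.04,0,0,0.74,1],[0.54,-0.77,-0.04,0,0,0.74,1],[0.48,-0.81,-0.04,0,0,0.74,1],[0.41,-0.85,-0.04,0,0,0.74,1],[0.35,-0.88,-0.04,0,0,0.74,1]])

```text
t: 1.1
position: [0.4805, -0.1985, 0.2504]
tool_rot: [[0.978, -0.209, -0.0], [-0.209, -0.978, -0.0], [-0.0, 0.0, -1.0]]
force: [0.9, -0.9, 0.1]
grip_width: 1.001
finger_force: 0.0
```

```bash
python3 - <<'E'
from h import *
print(env.read_state()['q'].__repr__())
plan([.51,.04,.24],-13.5)
E
```

```text
array([ 0.80582511,  0.25763406, -0.54457246,  1.85079842,  0.15091935,
        1.07415081, -1.57806752])
n 5 d [ 0.0295  0.2385 -0.0104] rv [0.01 0.01 1.42]
[-0.07, -0.798, 0.035, 0.0, 0.0, 0.047]
[-0.074, -0.798, 0.035, 0.0, 0.0, 0.047]
[-0.078, -0.797, 0.035, 0.0, 0.0, 0.047]
[-0.082, -0.797, 0.035, 0.0, 0.0, 0.047]
[-0.086, -0.796, 0.035, 0.0, 0.0, 0.047]
```

```bash
python3 - <<'E'
from h import *
plan([.49,.04,.24],78,n=15)
E
```

```text
n 15 d [ 0.0095  0.2385 -0.0104] rv [-0.000e+00  2.000e-02 -9.008e+01]
[-0.045, -0.261, 0.012, -0.0, 0.0, -1.001]
[-0.018, -0.265, 0.012, -0.0, 0.0, -1.001]
[0.01, -0.265, 0.012, -0.0, 0.0, -1.001]
[0.038, -0.262, 0.012, -0.0, 0.0, -1.001]
[0.065, -0.257, 0.012, -0.0, 0.0, -1.001]
[0.092, -0.249, 0.012, -0.0, 0.0, -1.001]
[0.117, -0.238, 0.012, -0.0, 0.0, -1.001]
[0.141, -0.224, 0.012, -0.0, 0.0, -1.001]
[0.164, -0.208, 0.012, -0.0, 0.0, -1.001]
[0.185, -0.19, 0.012, -0.0, 0.0, -1.001]
[0.204, -0.17, 0.012, -0.0, 0.0, -1.001]
[0.221, -0.147, 0.012, -0.0, 0.0, -1.001]
[0.235, -0.123, 0.012, -0.0, 0.0, -1.001]
[0.246, -0.098, 0.012, -0.0, 0.0, -1.001]
[0.255, -0.072, 0.012, -0.0, 0.0, -1.001]
```

>>> drive_tool(targets=[[-0.04,-0.26,0.01,0,0,-1,1],[-0.02,-0.26,0.01,0,0,-1,1],[0.01,-0.26,0.01,0,0,-1,1],[0.04,-0.26,0.01,0,0,-1,1],[0.06,-0.26,0.01,0,0,-1,1],[0.09,-0.25,0.01,0,0,-1,1],[0.12,-0.24,0.01,0,0,-1,1],[0.14,-0.22,0.01,0,0,-1,1],[0.16,-0.21,0.01,0,0,-1,1],[0.18,-0.19,0.01,0,0,-1,1]])

```text
t: 2.35
position: [0.4851, -0.0417, 0.2442]
tool_rot: [[0.666, 0.746, -0.001], [0.746, -0.666, 0.0], [-0.0, -0.001, -1.0]]
force: [-0.9, -0.3, 0.9]
grip_width: 1.002
finger_force: 0.0
```

>>> drive_tool(targets=[[0.2,-0.17,0.01,0,0,-1,1],[0.22,-0.15,0.01,0,0,-1,1],[0.23,-0.12,0.01,0,0,-1,1],[0.25,-0.1,0.01,0,0,-1,1],[0.25,-0.07,0.01,0,0,-1,1],[0,0,0,0,0,0,1]])

```text
t: 3.1
position: [0.4879, 0.0379, 0.2413]
tool_rot: [[0.205, 0.979, -0.001], [0.979, -0.205, 0.001], [0.0, -0.001, -1.0]]
force: [-0.7, 0.5, 0.0]
grip_width: 1.001
finger_force: 0.0
```

```bash
python3 - <<'E'
from h import *
im,c=snap('wrist','w1.png')
print(env.read_state()['q'].round(2))
print(px(c,[[.5063,.0387,.01],[.501,.0406,.056]]).round(0))
plan([.53,.312,.22],166.3,n=15)
E
```

```text
[ 0.67  0.28 -0.93  1.92  0.26  1.06 -0.58]
[[334. 166.]
 [331. 172.]]
n 15 d [ 0.042   0.2751 -0.0213] rv [-3.000e-02 -2.000e-02 -8.828e+01]
[0.309, -0.018, 0.024, -0.0, -0.0, -0.981]
[0.309, 0.014, 0.024, -0.0, -0.0, -0.981]
[0.306, 0.046, 0.024, -0.0, -0.0, -0.981]
[0.3, 0.077, 0.024, -0.0, -0.0, -0.981]
[0.29, 0.107, 0.024, -0.0, -0.0, -0.981]
[0.278, 0.136, 0.024, -0.0, -0.0, -0.981]
[0.262, 0.164, 0.024, -0.0, -0.0, -0.981]
[0.244, 0.19, 0.024, -0.0, -0.0, -0.981]
[0.223, 0.214, 0.024, -0.0, -0.0, -0.981]
[0.2, 0.236, 0.024, -0.0, -0.0, -0.981]
[0.175, 0.255, 0.024, -0.0, -0.0, -0.981]
[0.148, 0.272, 0.024, -0.0, -0.0, -0.981]
[0.119, 0.285, 0.024, -0.0, -0.0, -0.981]
[0.089, 0.296, 0.024, -0.0, -0.0, -0.981]
[0.059, 0.304, 0.024, -0.0, -0.0, -0.981]
```

View pics/w1.png

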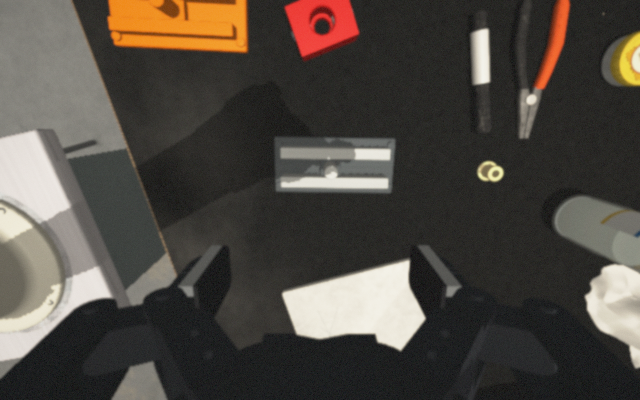

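The wrist view shows the stand centred near (334,165), and the rod tip near (331,170). This agrees with the top view to about 2 mm.

>>> drive_tool(targets=[[0.31,-0.02,0.02,0,0,-0.98,1],[0.31,0.01,0.02,0,0,-0.98,1],[0.31,0.05,0.02,0,0,-0.98,1],[0.3,0.08,0.02,0,0,-0.98,1],[0.29,0.11,0.02,0,0,-0.98,1],[0.28,0.14,0.02,0,0,-0.98,1],[0.26,0.16,0.02,0,0,-0.98,1],[0.24,0.19,0.02,0,0,-0.98,1],[0.22,0.21,0.02,0,0,-0.98,1],[0.2,0.24,0.02,0,0,-0.98,1]])

```text
t: 4.4
position: [0.5172, 0.2194, 0.229]
tool_rot: [[-0.729, 0.684, -0.0], [0.684, 0.729, -0.001], [-0.001, -0.001, -1.0]]
force: [0.3, 0.3, 0.4]
grip_width: 1.0
finger_force: 0.0
```

>>> drive_tool(targets=[[0.17,0.25,0.02,0,0,-0.98,1],[0.15,0.27,0.02,0,0,-0.98,1],[0.12,0.29,0.02,0,0,-0.98,1],[0.09,0.3,0.02,0,0,-0.98,1],[0.06,0.3,0.02,0,0,-0.98,1],[0,0,0,0,0,0,1]])

```text
t: 5.15
position: [0.5305, 0.3122, 0.2229]
tool_rot: [[-0.971, 0.239, -0.001], [0.239, 0.971, 0.0], [0.001, -0.0, -1.0]]
force: [0.1, 0.4, 0.3]
grip_width: 0.998
finger_force: 0.0
```

```bash
python3 - <<'E'
from h import *
im,c=snap('wrist','w2.png')
cv2.imwrite('pics/w2c.png',cv2.resize(im[60:330,140:500,::-1],None,fx=2.2,fy=2.2,interpolation=cv2.INTER_CUBIC))
print(env.read_state()['q'].round(2))
c1=ld('w1.png')
for z,u,v in((.01,275,137),(.01,395,137),(.01,393,193),(.01,275,193),(.056,331,171)): print(w(c1,u,v,z).round(4))
print(px(c,[.531,.312,.032]))
E
```

```text
[ 0.19  0.69 -1.15  1.64  0.66  1.25  0.25]
[0.4422 0.0888 0.01  ]
[0.5865 0.0585 0.01  ]
[ 0.5742 -0.0117  0.01  ]
[0.4248 0.0197 0.01  ]
[0.5013 0.0419 0.056 ]
[[319.69537026 177.14132136]]
```

View pics/w2c.png

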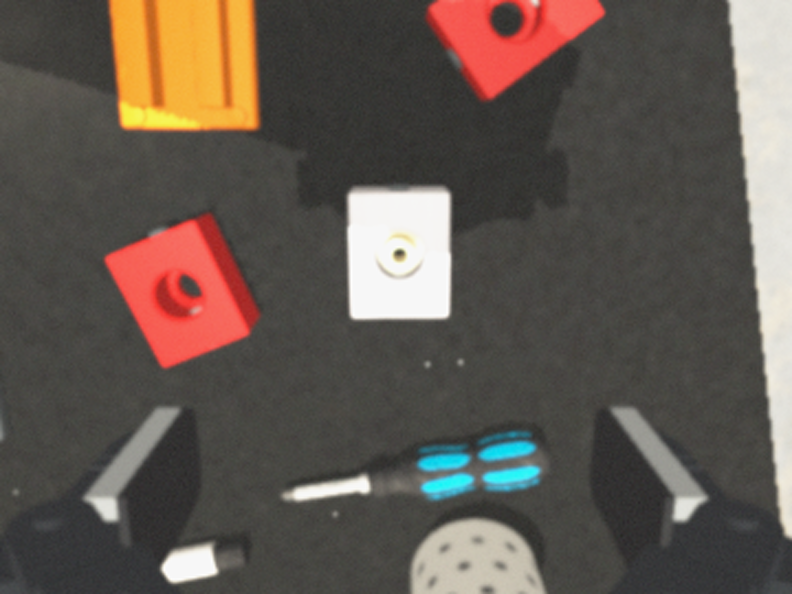

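The block is centred at crop (400,254), which is full-frame (321.8,175.5), and is square to the tool. The fingers have clearance.

```bash
python3 - <<'E'
from h import *
c=ld('w2.png')
Q=np.array([w(c,x/2.2+140,y/2.2+60,.032) for x,y in [(348,188),(450,188),(451,319),(349,320),(399.5,254)]]);print(Q.round(4))
m=Q[:4].mean(0);print(m); d=Q[2]+Q[3]-Q[0]-Q[1];print(np.degrees(np.arctan2(d[1],d[0])),np.linalg.norm(d)/2)
plan([*((m[:2]*3+Q[4,:2])/4),.002],166.2,n=5)
E
```

```text
[[0.4907 0.2974 0.032 ]
 [0.5029 0.3472 0.032 ]
 [0.5702 0.3328 0.032 ]
 [0.5578 0.2801 0.032 ]
 [0.5296 0.3146 0.032 ]]
[0.53041503 0.31436608 0.032     ]
-13.28505990032464 0.06909544157223965
n 5 d [-0.0005  0.0031 -0.2209] rv [-0.06 -0.04 -0.1 ]
[0.003, 0.01, 0.736, -0.002, -0.001, -0.003]
[0.004, 0.01, 0.736, -0.002, -0.001, -0.003]
[0.004, 0.01, 0.736, -0.002, -0.001, -0.003]
[0.004, 0.01, 0.736, -0.002, -0.001, -0.003]
[0.004, 0.01, 0.736, -0.002, -0.001, -0.003]
```

>>> drive_tool(targets=[[0,0.02,0.74,0,0,0,0.6],[0,0.01,0.74,0,0,0,0.6],[0,0.01,0.74,0,0,0,0.6],[0,0.01,0.7,0,0,0,0.6],[0,0,0.4,0,0,0,0.6],[0,0,0.36,0,0,0,0.6],[0,0,0,0,0,0,0.6]])

```text
t: 6.08
position: [0.5309, 0.3141, 0.0017]
tool_rot: [[-0.971, 0.238, -0.001], [0.238, 0.971, -0.001], [0.001, -0.002, -1.0]]
force: [0.0, -0.5, 1.1]
grip_width: 0.796
finger_force: 0.0
```

>>> drive_tool(targets=[[0,0,0,0,0,0,-1],[0,0,0,0,0,0,-1],[0,0,0,0,0,0,-1],[0,0,0,0,0,0,-1],[0,0,0,0,0,0,-1],[0,0,0,0,0,0,-1]])

```text
t: 6.82
position: [0.5322, 0.3156, 0.0043]
tool_rot: [[-0.971, 0.237, 0.002], [0.237, 0.971, 0.001], [-0.002, 0.001, -1.0]]
force: [-0.7, -1.7, 6.1]
grip_width: 0.572
finger_force: 64.9
```

The tips seem to touch the bench, so I'll regrasp 10 mm higher. That keeps them clear of the rails.

>>> drive_tool(targets=[[0,0,0,0,0,0,0.6],[0,0,0,0,0,0,0.6],[0,0,0,0,0,0,0.6],[0,0,-0.17,0,0,0,0.6],[0,0,0,0,0,0,0.6]])

```text
t: 7.45
position: [0.5319, 0.3156, 0.0141]
tool_rot: [[-0.971, 0.237, 0.001], [0.237, 0.971, 0.001], [-0.001, 0.002, -1.0]]
force: [0.4, 0.5, 1.0]
grip_width: 0.8
finger_force: 0.0
```

>>> drive_tool(targets=[[0,0,0,0,0,0,-1],[0,0,0,0,0,0,-1],[0,0,0,0,0,0,-1],[0,0,0,0,0,0,-1],[0,0,0,0,0,0,-1],[0,0,0,0,0,0,-1]])

```text
t: 8.2
position: [0.5316, 0.3154, 0.0136]
tool_rot: [[-0.971, 0.237, 0.001], [0.237, 0.971, 0.001], [-0.001, 0.001, -1.0]]
force: [-0.6, -0.2, 5.1]
grip_width: 0.571
finger_force: 64.3
```

>>> drive_tool(targets=[[0,0,-0.3,0,0,0,-1],[0,0,-0.5,0,0,0,-1],[0,0,-0.7,0,0,0,-1],[0,0,-0.7,0,0,0,-1],[0,0,-0.3,0,0,0,-1],[0,0,0,0,0,0,-1]])

```text
t: 8.95
position: [0.5317, 0.3149, 0.1637]
tool_rot: [[-0.971, 0.238, 0.002], [0.238, 0.971, 0.0], [-0.002, 0.001, -1.0]]
force: [-0.6, -0.8, -4.7]
grip_width: 0.576
finger_force: 63.4
```

```bash
python3 - <<'E'
from h import *
a,c=snap('side','s1.png'); 
s=env.read_state();p=np.array(s['position']);u,v=px(c,p)[0].astype(int);print(u,v)
b,_=snap('wrist','w3.png')
A=cv2.resize(a[v-60:v+60,u-60:u+60,::-1],(480,480),interpolation=cv2.INTER_CUBIC)
cv2.imwrite('pics/m1.png',np.hstack([A,cv2.resize(b[100:400,220:420,::-1],(320,480))]))
print(np.load('pics/side0.png.npy',allow_pickle=True).item().keys(),s['grip_width'],s['force'],s['finger_force'])
E
```

```text
285 212
dict_keys(['vfov', 'cx', 'cy', 'k1', 'R', 't']) 0.5675441504519547 [-0.53725306 -0.54325266 -4.22374819] 63.351649045944214
```

View pics/m1.png

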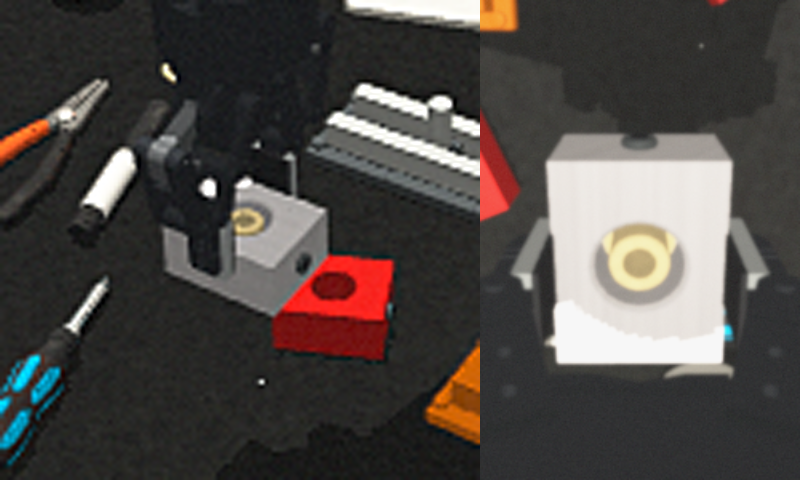

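The block is held level, with its top face seen in the wrist panel. Its corners are near (550,160), (731,160), (723,362) and (556,362), and the pocket is at (640,267).

```bash
python3 - <<'E'
from h import *
c=ld('w3.png');s=env.read_state();p=np.array(s['position']);R=np.array(s['tool_rot'])
for x,y in [(550,160),(731,160),(723,362),(556,362),(640,267)]: print((R.T@(w(c,(x-480)/1.6+220,y/1.6+100,p[2]-.0136+.032)-p)*1000).round(1))
# stand / rod
c1=ld('w1.png'); m=np.mean([w(c1,u,v,.01) for u,v in((275,137),(395,137),(393,193),(275,193))],0);print(m)
im=cv2.imread('pics/w1.png'); cv2.imwrite('pics/c2.png',cv2.resize(im[125:205,265:405],None,fx=5.7,fy=5.7,interpolation=cv2.INTER_CUBIC))
E
```

```text
[ 32.3 -24.4 -18.3]
[ 32.3  25.1 -18.4]
[-32.9  26.  -18.5]
[-32.9 -25.8 -18.4]
[ -0.2   0.2 -18.4]
[0.50692181 0.0388127  0.01      ]
```

View pics/c2.png

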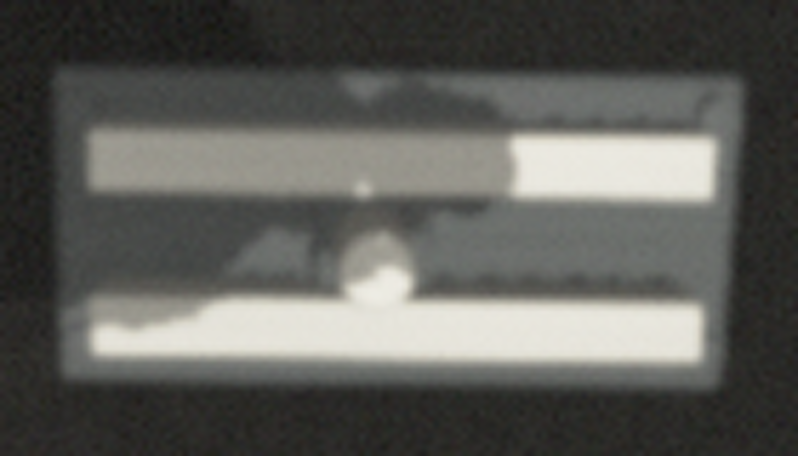

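The rod tip is at crop (378,270), and the rail outline corners are (88,127), (716,135), (702,362) and (90,357).

```bash
python3 - <<'E'
from h import *
c=ld('w1.png'); g=lambda x,y,z:w(c,(x+.5)/5.7-.5+265,(y+.5)/5.7-.5+125,z)
Q=np.array([g(x,y,.03) for x,y in((88,127),(716,135),(702,362),(90,357))]);m=Q.mean(0);d=Q[1]+Q[2]-Q[0]-Q[3]
yaw=np.arctan2(d[1],d[0]);print(m,np.degrees(yaw),np.linalg.norm(d)/2)
for z in(.056,):
  r=g(378,270,z);e=np.array([np.cos(yaw),np.sin(yaw),0]);n=np.array([-e[1],e[0],0]);print(r,'along',(r-m)@e,'across',(r-m)@n)
plan([.5010,.0405,.164],180-12.7,n=6)
E
```

```text
[0.50625395 0.03961836 0.03      ] -12.45268561410518 0.1301436346215765
[0.50103346 0.04085067 0.056     ] along -0.0053634054019145085 across 7.76110684127461e-05
n 6 d [-0.0297 -0.2733  0.0027] rv [-0.13 -0.07 -1.04]
[-0.1, -0.757, -0.006, -0.004, -0.002, -0.029]
[-0.098, -0.757, -0.006, -0.004, -0.002, -0.029]
[-0.096, -0.758, -0.007, -0.004, -0.002, -0.029]
[-0.093, -0.758, -0.007, -0.004, -0.002, -0.029]
[-0.091, -0.758, -0.007, -0.004, -0.002, -0.029]
[-0.089, -0.758, -0.007, -0.004, -0.002, -0.029]
```

>>> drive_tool(targets=[[-0.05,-0.4,0,0,0,-0.03,-1],[-0.1,-0.7,0,0,0,-0.03,-1],[-0.1,-0.75,0,0,0,-0.03,-1],[-0.1,-0.75,0,0,0,-0.03,-1],[-0.09,-0.75,0,0,0,-0.03,-1],[-0.09,-0.75,0,0,0,-0.03,-1],[-0.04,-0.43,0,0,0,0,-1],[0,0,0,0,0,0,-1],[0,0,0,0,0,0,-1]])

```text
t: 10.18
position: [0.5019, 0.0429, 0.162]
tool_rot: [[-0.976, 0.219, -0.002], [0.219, 0.976, 0.001], [0.002, 0.001, -1.0]]
force: [1.0, -0.2, -4.0]
grip_width: 0.57
finger_force: 63.5
```

```bash
python3 - <<'E'
from h import *
plan([.5010,.0407,.078],180-12.7,n=4)
s=env.read_state();print(s['force'],s['moment'],s['tool_rot'])
E
```

```text
n 4 d [-0.0009 -0.0022 -0.084 ] rv [ 0.04 -0.1   0.06]
[0.001, -0.01, 0.35, 0.002, -0.004, 0.003]
[0.001, -0.01, 0.35, 0.002, -0.004, 0.003]
[0.002, -0.01, 0.35, 0.002, -0.004, 0.003]
[0.002, -0.01, 0.35, 0.002, -0.004, 0.003]
[ 0.98842764 -0.22983291 -3.96508944] [ 0.07966842 -0.01115461  0.07985817] [[-9.75777717e-01  2.18759098e-01 -1.51763357e-03]
 [ 2.18757705e-01  9.75778664e-01  1.03230605e-03]
 [ 1.70670080e-03  6.75307207e-04 -9.99998316e-01]]
```

>>> drive_tool(targets=[[0,-0.01,0.4,0,0,0,-1],[0,-0.01,0.5,0,0,0,-1],[0,-0.01,0.4,0,0,0,-1],[0,0,0.1,0,0,0,-1],[0,0,0,0,0,0,-1],[0,0,0,0,0,0,-1]])

```text
t: 10.92
position: [0.503, 0.0414, 0.0798]
tool_rot: [[-0.976, 0.218, 0.002], [0.218, 0.976, 0.0], [-0.001, 0.001, -1.0]]
force: [-0.0, 0.8, -3.8]
grip_width: 0.567
finger_force: 63.5
```

```bash
python3 - <<'E'
from h import *
plan([.5010,.0407,.076],180-12.7,n=1)
s=env.read_state();print(s['force'],s['moment'])
E
```

```text
n 1 d [-0.002  -0.0007 -0.0038] rv [0.04 0.08 0.1 ]
[0.03, -0.019, 0.064, 0.007, 0.014, 0.016]
[-0.0316799   0.83320419 -3.81549712] [ 0.01124248 -0.03568389 -0.04273939]
```

>>> drive_tool(targets=[[0.03,-0.01,0.06,0,0,0.01,-1],[0,0,0,0,0,0,-1],[0,0,0.06,0,0,0,-1],[0,0,0.04,0,0,0,-1],[0,0,0,0,0,0,-1]])

```text
t: 11.55
position: [0.5004, 0.0405, 0.0691]
tool_rot: [[-0.976, 0.22, -0.0], [0.22, 0.976, 0.0], [0.0, 0.0, -1.0]]
force: [0.9, 0.1, -4.3]
grip_width: 0.57
finger_force: 63.6
```

>>> drive_tool(targets=[[0,0,0.03,0,0,0,-1],[0,0,0.03,0,0,0,-1],[0,0,0,0,0,0,-1]])

```text
t: 11.92
position: [0.5005, 0.0406, 0.0656]
tool_rot: [[-0.976, 0.22, 0.0], [0.22, 0.976, 0.0], [-0.0, 0.0, -1.0]]
force: [0.5, -0.7, -4.8]
grip_width: 0.569
finger_force: 63.6
```

Force is still just the block's weight 4 mm below tip height, so the rod is in the hole. I'll keep pressing gently.

>>> drive_tool(targets=[[0,0,0.03,0,0,0,-1],[0,0,0.03,0,0,0,-1],[0,0,0.03,0,0,0,-1],[0,0,0,0,0,0,-1]])

```text
t: 12.42
position: [0.5005, 0.0406, 0.0605]
tool_rot: [[-0.976, 0.22, 0.0], [0.22, 0.976, -0.0], [-0.0, 0.0, -1.0]]
force: [0.7, -1.0, 0.8]
grip_width: 0.568
finger_force: 64.2
```

>>> drive_tool(targets=[[0,0,0.03,0,0,0,-1],[0,0,0.03,0,0,0,-1],[0,0,0.03,0,0,0,-1],[0,0,0,0,0,0,-1]])

```text
t: 12.92
position: [0.5004, 0.0407, 0.0547]
tool_rot: [[-0.976, 0.22, 0.0], [0.22, 0.976, 0.001], [-0.0, 0.001, -1.0]]
force: [0.9, 0.8, -0.3]
grip_width: 0.568
finger_force: 64.1
```

The bush contact is felt (about 5 N drag) and it's rising.

>>> drive_tool(targets=[[0,0,0.03,0,0,0,-1],[0,0,0.03,0,0,0,-1],[0,0,0.03,0,0,0,-1],[0,0,0.03,0,0,0,-1],[0,0,0,0,0,0,-1]])

```text
t: 13.55
position: [0.5004, 0.0405, 0.0472]
tool_rot: [[-0.975, 0.22, -0.0], [0.22, 0.975, 0.0], [0.0, 0.0, -1.0]]
force: [2.1, -0.1, -5.8]
grip_width: 0.565
finger_force: 63.5
```

>>> drive_tool(targets=[[0,0,0.02,0,0,0,-1],[0,0,0.02,0,0,0,-1],[0,0,0.01,0,0,0,-1],[0,0,0,0,0,0,-1]])

```text
t: 14.05
position: [0.5004, 0.0405, 0.0447]
tool_rot: [[-0.976, 0.22, 0.0], [0.22, 0.976, 0.0], [-0.0, 0.0, -1.0]]
force: [2.5, 0.5, -3.3]
grip_width: 0.571
finger_force: 63.7
```

>>> drive_tool(targets=[[0,0,0.01,0,0,0,-1],[0,0,0.01,0,0,0,-1],[0,0,0,0,0,0,-1]])

```text
t: 14.42
position: [0.5004, 0.0405, 0.0436]
tool_rot: [[-0.976, 0.22, 0.0], [0.22, 0.976, -0.0], [-0.0, -0.0, -1.0]]
force: [1.7, 0.8, -2.5]
grip_width: 0.572
finger_force: 63.9
```

>>> drive_tool(targets=[[0,0,0.015,0,0,0,-1],[0,0,0.01,0,0,0,-1],[0,0,0,0,0,0,-1]])

```text
t: 14.8
position: [0.5004, 0.0405, 0.0435]
tool_rot: [[-0.976, 0.22, 0.0], [0.22, 0.976, -0.002], [-0.001, -0.002, -1.0]]
force: [-4.4, -1.2, 16.8]
grip_width: 0.57
finger_force: 66.0
```

It's home on the rails with about 20 N load. Next I'll release, rise, and look.

>>> drive_tool(targets=[[0,0,0,0,0,0,-1],[0,0,-0.02,0,0,0,-1],[0,0,0,0,0,0,1],[0,0,0,0,0,0,1],[0,0,0,0,0,0,1],[0,0,0,0,0,0,1]])

```text
t: 15.55
position: [0.5002, 0.0405, 0.0431]
tool_rot: [[-0.976, 0.22, -0.0], [0.22, 0.976, 0.0], [0.0, -0.0, -1.0]]
force: [0.3, 0.2, 0.9]
grip_width: 1.001
finger_force: 0.0
```

>>> drive_tool(targets=[[0,0,-0.15,0,0,0,1],[0,0,-0.3,0,0,0,1],[0,0,-0.5,0,0,0,1],[0,0,-0.3,0,0,0,1],[0,0,0,0,0,0,1]])

```text
t: 16.18
position: [0.5016, 0.0405, 0.1198]
tool_rot: [[-0.975, 0.22, 0.003], [0.22, 0.975, -0.0], [-0.003, 0.0, -1.0]]
force: [-0.1, 0.5, -0.0]
grip_width: 0.998
finger_force: 0.0
```

```bash
python3 - <<'E'
from h import *
a,c=snap('side','s2.png'); u,v=px(c,[.501,.041,.06])[0].astype(int)
b,cw=snap('wrist','w4.png'); s=env.read_state();p=np.array(s['position']);R=np.array(s['tool_rot'])
print(px(cw,[[.5005,.0406,.062],[.5005,.0406,.078]]),p,s['force'])
A=cv2.resize(a[v-60:v+60,u-60:u+60,::-1],(480,480),interpolation=cv2.INTER_CUBIC)
cv2.imwrite('pics/m2.png',np.hstack([A,cv2.resize(b[100:400,220:420,::-1],(320,480))]))
E
```

```text
[[320.6595     214.43113045]
 [320.75853148 222.41872069]] [0.50018307 0.04000644 0.11802258] [-0.6168223   0.31456164  0.22380741]
```

View pics/m2.png

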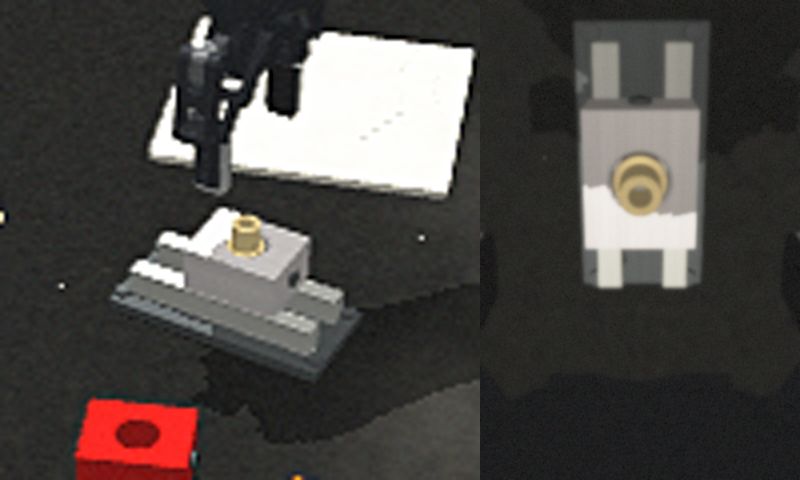

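The block is home, with the bush standing proud. It has its flange down and hub top at panel (640,194), within 1 mm of prediction. Grip the hub.

```bash
python3 - <<'E'
from h import *
plan([.5005,.0406,.067],180-12.7,n=1)
E
```

```text
n 1 d [ 0.0003  0.0006 -0.051 ] rv [-0.03  0.01 -0.04]
[-0.003, 0.011, 0.85, -0.006, 0.001, -0.006]
```

>>> drive_tool(targets=[[0,0.01,0.4,0,0,0,1],[0,0,0.35,0,0,0,1],[0,0,0.1,0,0,0,1],[0,0,0,0,0,0,0.5],[0,0,0,0,0,0,0.5]])

```text
t: 16.9
position: [0.5008, 0.0413, 0.0677]
tool_rot: [[-0.976, 0.22, 0.001], [0.22, 0.976, 0.0], [-0.001, 0.0, -1.0]]
force: [0.0, -0.7, -0.3]
grip_width: 0.748
finger_force: 0.0
```

>>> drive_tool(targets=[[0,0,0,0,0,0,-1],[0,0,0,0,0,0,-1],[0,0,0,0,0,0,-1],[0,0,0,0,0,0,-1],[0,0,0,0,0,0,-1],[0,0,0,0,0,0,-1],[0,0,0,0,0,0,-1],[0,0,0,0,0,0,-1]])

```text
t: 17.9
position: [0.5008, 0.041, 0.0679]
tool_rot: [[-0.975, 0.22, 0.001], [0.22, 0.975, -0.001], [-0.001, -0.0, -1.0]]
force: [-1.4, 0.5, 5.8]
grip_width: 0.247
finger_force: 58.5
```

>>> drive_tool(targets=[[0,0,-0.1,0,0,0,-1],[0,0,-0.3,0,0,0,-1],[0,0,-0.6,0,0,0,-1],[0,0,-0.6,0,0,0,-1],[0,0,0,0,0,0,-1]])

```text
t: 18.52
position: [0.5025, 0.0418, 0.1665]
tool_rot: [[-0.975, 0.22, 0.006], [0.22, 0.976, 0.0], [-0.005, 0.001, -1.0]]
force: [-0.3, -0.1, 0.2]
grip_width: 0.245
finger_force: 58.8
```

```bash
python3 - <<'E'
from h import *
a,c=snap('side','s3.png'); u,v=px(c,env.read_state()['position'])[0].astype(int)
b,cw=snap('wrist','w5.png')
A=cv2.resize(a[v-50:v+70,u-60:u+60,::-1],(480,480),interpolation=cv2.INTER_CUBIC)
cv2.imwrite('pics/m3.png',np.hstack([A,cv2.resize(b[100:400,220:420,::-1],(320,480))]))
plan([.505,-.19,.13],180-12.7)
E
```

```text
n 5 d [ 0.0044 -0.2307 -0.0337] rv [-0.03  0.06 -0.02]
[-0.184, -0.747, 0.113, -0.001, 0.002, -0.001]
[-0.184, -0.747, 0.113, -0.001, 0.002, -0.001]
[-0.183, -0.747, 0.113, -0.001, 0.002, -0.001]
[-0.183, -0.747, 0.113, -0.001, 0.002, -0.001]
[-0.183, -0.747, 0.113, -0.001, 0.002, -0.001]
```

View pics/m3.png

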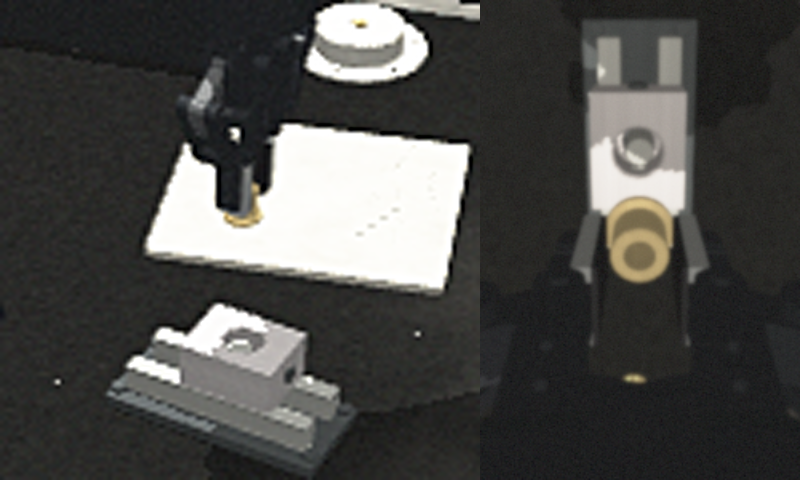

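The bush is held upright with its flange down, and the block is still home with the rod through it. I'll carry the bush to the board.

>>> drive_tool(targets=[[-0.1,-0.4,0,0,0,0,-1],[-0.18,-0.75,0.1,0,0,0,-1],[-0.18,-0.75,0.1,0,0,0,-1],[-0.18,-0.75,0.1,0,0,0,-1],[-0.18,-0.75,0.1,0,0,0,-1],[-0.1,-0.4,0.1,0,0,0,-1],[0,0,0.4,0,0,0,-1],[0,0,0.5,0,0,0,-1],[0,0,0.2,0,0,0,-1],[0,0,0,0,0,0,-1]])

```text
t: 19.88
position: [0.5034, -0.1917, 0.0661]
tool_rot: [[-0.976, 0.218, -0.002], [0.218, 0.976, 0.002], [0.002, 0.001, -1.0]]
force: [-0.2, -0.1, 0.2]
grip_width: 0.245
finger_force: 58.8
```

```bash
python3 - <<'E'
from h import *
s=env.read_state();print(s['q'].round(2)); plan([*s['position'][:2],.022],180-12.7,n=1)
E
```

```text
[ 1.11  0.79 -1.07  1.93  0.86  0.97  0.96]
n 1 d [ 0.      0.     -0.0441] rv [ 0.06 -0.14  0.13]
[-0.002, -0.001, 0.735, 0.011, -0.023, 0.021]
```

>>> drive_tool(targets=[[0,0,0.35,0,0,0,-1],[0,0,0.25,0,0,0,-1],[0,0,0.1,0,0,0,-1],[0,0,0,0,0,0,-1]])

```text
t: 20.38
position: [0.504, -0.1932, 0.0248]
tool_rot: [[-0.976, 0.22, -0.001], [0.22, 0.976, 0.0], [0.001, 0.0, -1.0]]
force: [-0.4, -0.1, -0.1]
grip_width: 0.247
finger_force: 58.8
```

>>> drive_tool(targets=[[0,0,0.025,0,0,0,-1],[0,0,0,0,0,0,-1]])

```text
t: 20.62
position: [0.5045, -0.1936, 0.0241]
tool_rot: [[-0.975, 0.22, 0.001], [0.22, 0.975, -0.0], [-0.001, -0.0, -1.0]]
force: [-0.4, 0.4, -0.4]
grip_width: 0.239
finger_force: 58.8
```

>>> drive_tool(targets=[[0,0,0.02,0,0,0,-1],[0,0,0.02,0,0,0,-1],[0,0,0,0,0,0,-1]])

```text
t: 21.0
position: [0.5041, -0.1935, 0.0212]
tool_rot: [[-0.976, 0.22, -0.0], [0.22, 0.976, -0.0], [0.0, -0.0, -1.0]]
force: [0.3, 0.8, -0.3]
grip_width: 0.246
finger_force: 58.8
```

>>> drive_tool(targets=[[0,0,0.02,0,0,0,-1],[0,0,0,0,0,0,-1]])

```text
t: 21.25
position: [0.5041, -0.1934, 0.02]
tool_rot: [[-0.976, 0.22, -0.0], [0.22, 0.976, 0.0], [0.0, 0.0, -1.0]]
force: [-0.3, 0.1, -0.2]
grip_width: 0.244
finger_force: 58.8
```

>>> drive_tool(targets=[[0,0,0.015,0,0,0,-1],[0,0,0,0,0,0,-1]])

```text
t: 21.5
position: [0.5042, -0.1935, 0.0199]
tool_rot: [[-0.976, 0.22, -0.0], [0.22, 0.976, -0.001], [-0.0, -0.001, -1.0]]
force: [-2.3, -0.2, 6.2]
grip_width: 0.248
finger_force: 59.5
```

>>> drive_tool(targets=[[0,0,0.01,0,0,0,-1],[0,0,0,0,0,0,-1]])

```text
t: 21.75
position: [0.5043, -0.1934, 0.0198]
tool_rot: [[-0.976, 0.22, -0.0], [0.22, 0.976, -0.001], [-0.0, -0.001, -1.0]]
force: [-3.8, -0.3, 12.1]
grip_width: 0.244
finger_force: 60.0
```

The bush is down on the board. I'll release it gently and retreat.

>>> drive_tool(targets=[[0,0,-0.02,0,0,0,-1],[0,0,0,0,0,0,-0.2],[0,0,0,0,0,0,0.1],[0,0,0,0,0,0,0.3],[0,0,0,0,0,0,0.4],[0,0,-0.2,0,0,0,0.4],[0,0,-0.5,0,0,0,0.4],[0,0,-0.8,0,0,0,0.4],[0,0,-0.6,0,0,0,0.4],[0,0,0,0,0,0,0.4]])

```text
t: 23.0
position: [0.5063, -0.1937, 0.1493]
tool_rot: [[-0.976, 0.22, 0.005], [0.22, 0.976, -0.002], [-0.006, -0.001, -1.0]]
force: [0.1, -1.1, -0.4]
grip_width: 0.699
finger_force: 0.0
```

```bash
python3 - <<'E'
from h import *
a,c=snap('side','s4.png'); b,cw=snap('wrist','w6.png')
A=cv2.resize(a[100:220,270:390,::-1],(480,480),interpolation=cv2.INTER_CUBIC)
cv2.imwrite('pics/m4.png',np.hstack([A,cv2.resize(b[100:400,220:420,::-1],(320,480))]))
E
```

```text
(no output)
```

View pics/m4.png

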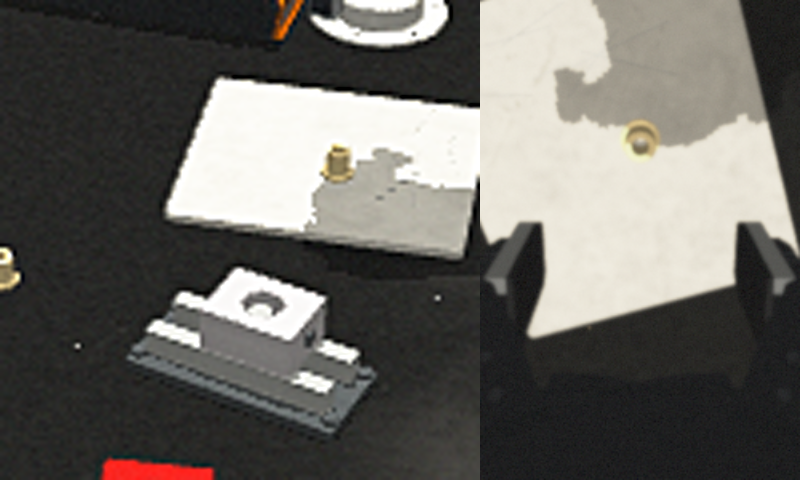

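The bush stands upright on the board at panel (338,163), and the block is home at (265,305). Nothing is touching the robot.

```bash
python3 -c "
from h import *
print(workorder.close_job())"
```

```text
the job is handed in; nothing more can be done
None
```

The job is handed in: the last picture shows the bush upright on the white board and the block home on the stand, with the peak stand load felt about 20 N; the judge's result was not reported back.

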